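Lean the hook template on the rack

TASK

Take the broad aluminium template plate with the large round hole out of its slotted timber block and lean it on the small white rack: lower edge on the black rubber strip, upper part resting back against the steel rail, about 20 degrees off upright, square to the rail and midway along it. Let go so that it stays there without sliding, and leave the smaller plain plate standing in its own block.

Things in the scene. Friction and masses are not known exactly. Their poses are not given: they have to be found in the camera images.
- template: Plate to be leaned: bare aluminium, 8 mm thick (x), 120 mm wide (y), 180 mm high (z), about 0.42 kg, with one 50 mm round hole centred 62 mm above its lower edge. Starts upright in one of two like slotted timber blocks and lifts straight out. Origin: middle of its underside; z up along the plate, x normal to its faces, pointing away from the robot at the start. Either face may go to the rail.
- template_top (a point): Middle of the template's top edge, 180 mm above its origin. The fixed blocks are 71 x 110 x 40 mm high, with a slot along the plate's width, 11 mm wide, 30 mm deep and open at the ends: the template's upper 150 mm stand free.
- rack: White timber rack, fixed, turned at most 15 degrees. Base board 15 mm thick, 280 mm along y, from x = -50 to 120 mm. Level steel rail of 16 mm diameter along y, axis at x = 0, 120 mm above the bench, between 22 mm square posts at y = +-125 mm, 130 mm high. Origin: on the bench below the rail's middle; z up, x away from the robot, to the side where the plate stands; its top leans back to the robot.
- strip_mid (a point): Middle of the black rubber strip on the rack, on its top face, 47 mm out from the rail axis and 15 mm above the bench. The strip lies flush in the base board along the rail, 40 x 240 mm. A plate whose lowest edge (rail side) is on its middle line and whose face rests on the rail leans 20 degrees; at the strip's near edge 10, at its far edge 29.
- plain_plate: Bystander plate, to be left alone: bare aluminium, no hole, 8 mm thick (x), 85 mm wide (y), 110 mm high (z), upright in the other slotted block, its top 120 mm above the bench. Origin: middle of its underside.
Not all that is in view belongs to the job. Leave any pink look-alike of the template alone.

How it is judged:
By the outcome, as a careful person would: the job done as asked, in the order asked, and still so for the second after the job is handed in, with the robot touching nothing.
It also fails if it takes over 45 s, if anything falls off the work surface, if the arm or the gripper's body presses on something with over 40 N, if the wrist force passes 120 N, or if a joint passes its speed limit or range.

ROBOT

A 6-joint arm with a two-finger parallel gripper is mounted at the origin on the work surface. World frame = base frame: x ahead of the robot, y to its left, z up, the work surface at z = 0. Lengths are in m, angles in degrees, forces in N, time in s.
With the tool pointing down it reaches from about 0.35 to 0.875 m from the base axis. Payload 4.2 kg.
Tool frame: the origin (TCP) lies on the centre line of the jaws, within the pads' length; the fingertips stand 25 mm ahead of it and the grasp point (between the pads) lies 6 mm ahead of it; z points along the fingers, y is the line along which they close (so a half turn about z gives the same grasp; the last joint's range is limited). The gripper opens to 87 mm and grips with 3 to 60 N. Pads are 19 mm wide; open, the fingers measure 117 mm over their backs; the gripper's body (75 mm by 190 mm) begins 51 mm behind the grasp point.
Start: joints at [14.817, 22.042, 0.453, 0, -68.411, -14.817], TCP at [0.625, 0, 0.248] pointing down, gripper open.
Joint ranges: [-179.83, 179.83], [-69.29, 118.12], [-61.27, 80.66], [-181.25, 117.63], [-171.15, -9.14], [-177.46, 177.46]. Speed limits (degrees/s): [159.86, 159.86, 180, 180, 180, 180].

INTERFACE

Orientations are given as a 3x3 rotation matrix whose columns are the frame's x, y, z axes.
In Python, from station import r gives the robot as it stands.
- The arm moves only by the tool move_arm, never from a script. Its argument "series" is a list of rows, each an object with "grip": the opening, from 0 (shut) to 1 (fully open); "xyz": the shift along the tool's x, y, z in mm, a list of three; "angular": the turn, a rotation vector about the tool's x, y, z in rad, a list of three. A call has 1 to 10 rows; each row is the pose to reach, as a shift and turn from the pose commanded when the call began, along the tool's axes at that moment; what a row does not reach only later rows make up. A row lasts 1/10 s, in which the tool goes at most 50 mm and 8.59 degrees, less where a joint would pass 70% of its speed; a pose out of reach is approached as far as the arm can. A call with a gripper value outside its range is refused whole. The fingers move at their own pace and stop on an object; the grip force is fixed at half the most. Time passes only in rows, so rows that repeat a pose let the fingers close. It gives the time, the measured TCP pose, the force, the opening and the grip force at its end, in the units of the state.
- r.sense(): the state, without advancing time (a new reading comes with each control period).
- r.capture(name): name is "scene" or "side" or "wrist"; returns a dict with "img" (400x640x3 uint8, red, green, blue), "camera_matrix" (3x3 intrinsics, pixels), "k1" (the pictures are not rectified: a ray, as slopes to the right and down, at radius r is drawn at 1 + k1 r^2 times it, then the intrinsics apply), "rvec" (rotation vector, rad) and "tvec" (3), from world to camera coordinates, as OpenCV has them; the wrist camera has in their place "hand_eye" (4x4, takes a point from camera to tool coordinates, whose origin is the TCP and whose axes are the flange's). Camera axes: x right, y down, z forward; pixel columns grow to the right and rows downward; lengths in m; the calibration is good to about 2 mm. A picture is of the moment at which its call begins: read the wrist's pose just before it. There is no depth.
- r.finish_job(): hands the job in; it is judged then, once.
The state is a dict: "time_s": time; "joints": joint angles; "joint_velocities": joint speeds; "effort": joint torques, N m; "tcp_pos": TCP position; "ee_rot": TCP orientation; "wrist_force": force on the tool from outside, world axes, zero at the start; "moment": the same for the moment, N m; "gripper_width": opening from 0.0 (shut) to 1.0 (fully open); "gripper_force": force on a finger pad.
Only numpy, scipy, OpenCV 4.12 (cv2) and the standard library are available. Lean on these libraries where they do the work, as an engineer would, in place of code of your own. Each camera call takes 0.05 s, during which the arm holds its last target. There are 200 camera calls.

## Working session

There is one attempt and no reset: what is moved stays moved. The work goes in short steps, Python scripts to look and compute and a tool call to move; the robot and the scene stay as the last step left them, time stands still between calls to the robot, and variables do not carry over. Pictures are saved under pics/ and viewed, at most 10 in all, crops included, and the job is handed in when it is done.

Besides the shell and the picture viewer there is one more tool, called after "Emit:" as name(argument=value, ...), one argument or row to a line, values as JSON. move_arm: Moves the arm, as the interface text tells. Its arguments: {"type":"object","properties":{"series":{"type":"array"}},"required":["series"]}

```bash
mkdir -p pics; ls; python3 - <<'E'
from station import r
import cv2,pickle
s=r.sense();print(s)
for n in("scene","side"):
    c=r.capture(n);pickle.dump(c,open(f"pics/{n}0.pkl","wb"));cv2.imwrite(f"pics/{n}0.png",c["img"][:,:,::-1]);print(n,c["camera_matrix"],c["k1"],c["rvec"],c["tvec"])
E
```

```text
pics
{'time_s': 0.0, 'joints': array([ 1.48142972e+01,  2.20873220e+01,  3.79969331e-01, -2.69573694e-02,
       -6.84108964e+01, -1.48167521e+01]), 'joint_velocities': array([ 0.03039031,  0.00702822,  0.04876035, -0.01974309,  0.15837176,
       -0.0135342 ]), 'effort': array([ 5.69075401e-04, -3.90661991e+01,  1.87403029e+01,  4.22001421e+00,
        1.09914420e-02, -1.81494070e-04]), 'tcp_pos': array([ 6.24452999e-01, -1.27529430e-05,  2.46502337e-01]), 'ee_rot': array([[-2.16304573e-04, -9.99997757e-01, -2.10705408e-03],
       [-9.99999971e-01,  2.16525746e-04, -1.04739979e-04],
       [ 1.05195976e-04,  2.10703137e-03, -9.99997775e-01]]), 'wrist_force': array([ 0.48441503, -0.2603978 ,  0.04291234]), 'moment': array([ 0.00179082, -0.01205566, -0.02668949]), 'gripper_force': 0.0, 'gripper_width': 0.997271718889887}
scene [[448.80400188   0.         322.79914046]
 [  0.         448.80400188 198.47678933]
 [  0.           0.           1.        ]] 0.043799859507436666 [ 1.814448    1.45333406 -0.74917506] [-0.16525662 -0.1296122   1.37216912]
side [[360.85845474   0.         320.92649319]
 [  0.         360.85845474 199.95696996]
 [  0.           0.           1.        ]] 0.0035293617507853527 [ 0.5471504   2.6220689  -1.25351888] [ 0.37825998 -0.08068885  1.23477799]
```

View pics/scene0.png

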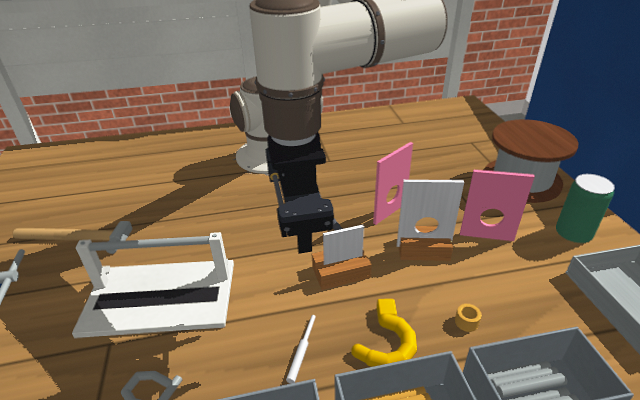

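View pics/side0.png

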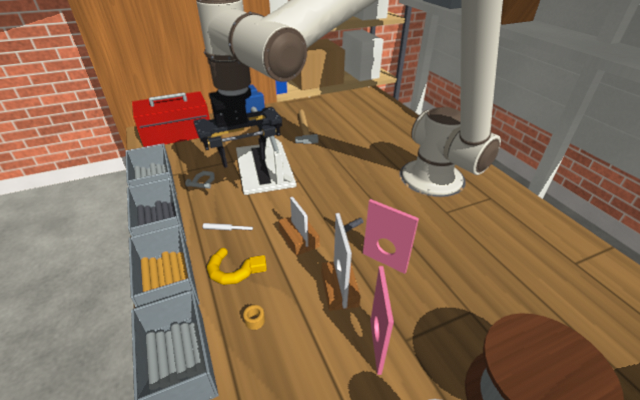

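The scene view shows the template at about (430,212), with pink plates on both sides of it at (395,185) and (497,207). The plain plate is at (343,245) and the rack at about (155,280). I'll enlarge these to read pixel positions.

```bash
cat > h.py <<'E'
import numpy as np,cv2,pickle
from scipy.optimize import least_squares
def pix(c,P):
    P=np.atleast_2d(P).astype(float)
    X=P@cv2.Rodrigues(np.array(c["rvec"],float))[0].T+np.ravel(c["tvec"])
    s=X[:,:2]/X[:,2:];s=s*(1+c["k1"]*(s**2).sum(1,keepdims=True))
    K=c["camera_matrix"];return s*[K[0,0],K[1,1]]+[K[0,2],K[1,2]]
def place(o,yaw,P):  # yaw deg
    a=np.radians(yaw);R=np.array([[np.cos(a),-np.sin(a),0],[np.sin(a),np.cos(a),0],[0,0,1]])
    return np.asarray(P,float)@R.T+[o[0],o[1],o[2] if len(o)>2 else 0]
def fit(obs,z=0,x0=(.6,0,0)): # obs: list of (cam, pts_local, pixels); solves x,y,yaw
    f=lambda v:np.concatenate([(pix(c,place((v[0],v[1],z),v[2]*100,P))-np.array(q)).ravel() for c,P,q in obs])
    s=least_squares(f,x0,x_scale=.1);return s.x*[1,1,100],s.fun.reshape(-1,2)
def hand(c,s): # wrist capture + state -> camera dict
    T=np.eye(4);T[:3,:3]=s["ee_rot"];T[:3,3]=s["tcp_pos"]
    M=np.linalg.inv(T@np.array(c["hand_eye"]))
    c=dict(c);c["rvec"]=cv2.Rodrigues(M[:3,:3])[0];c["tvec"]=M[:3,3];return c
E
python3 - <<'E'
from h import *
S=cv2.imread("pics/scene0.png");D=cv2.imread("pics/side0.png")
up=lambda a,k:cv2.resize(a,None,fx=k,fy=k,interpolation=cv2.INTER_CUBIC)
a=up(S[225:340,70:245],4);b=up(S[170:290,300:475],4)
cv2.imwrite("pics/a.png",a)
cv2.imwrite("pics/b.png",b)
cv2.imwrite("pics/d.png",up(D[140:320,225:365],3.2))
E
```

```text
(no output)
```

View pics/a.png

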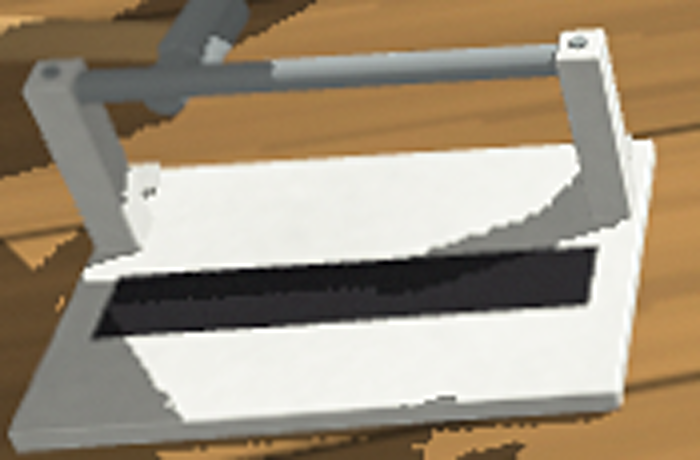

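View pics/b.png

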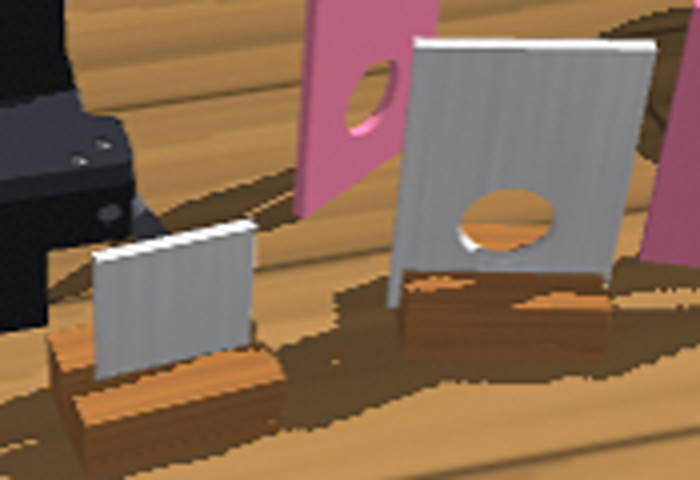

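In the rack crop, the strip corners are at (120,279), (597,248), (588,303) and (93,338), with the post tops also clear. In the template crop, the top edge runs (414,48)–(655,52), the hole centre is at (506,219) and the lower left corner is at (388,306). I'll fit the poses from these.

```bash
python3 - <<'E'
from h import *
c=pickle.load(open("pics/scene0.pkl","rb"));d=pickle.load(open("pics/side0.pkl","rb"))
cv=lambda q,o:(np.array(q,float)+.5)/4-.5+o
RP=[[.12,-.14,.015],[.12,.14,.015],[-.05,.14,.015],[.027,-.12,.015],[.027,.12,.015],[.067,.12,.015],[.067,-.12,.015],[-.011,.114,.13],[-.011,.136,.13],[.011,.136,.13],[.011,.114,.13]]
Rq=[(10,437),(620,397),(655,140),(120,279),(597,248),(588,303),(93,338),(558,33),(605,30),(607,60),(562,65)]
v,e=fit([(c,RP,cv(Rq,[70,225]))],0,(.65,-.3,0));print("rack",v,e.round(1).tolist())
print("side rack px",pix(d,place(v[:2],v[2],RP)).round().tolist())
TP=[[.004,-.06,.18],[.004,.06,.18],[-.004,-.06,.18],[-.004,.06,.18],[0.004,-.06,0],[.002,0,.062]]
Tq=[(414,48),(655,52),(416,38),(657,41),(388,306),(506,219)]
w,e=fit([(c,TP,cv(Tq,[300,170]))],.01,(.6,.2,0));print("templ",w,e.round(1).tolist())
p=pix(d,place((*w[:2],.01),w[2],TP));print("side templ px",p.round(1).tolist(),"in crop",((p-[225,140])*3.2).round().tolist())
PP=[[.004,-.0425,.11],[.004,.0425,.11],[-.004,-.0425,.11],[-.004,.0425,.11]]
Pq=[(95,262),(254,230),(93,254),(252,222)]
u,e=fit([(c,PP,cv(Pq,[300,170]))],.01,(.6,.1,0));print("plain",u,e.round(1).tolist())
E
```

```text
rack [ 0.47264202 -0.27359828 -8.66956129] [[-0.6, -0.3], [-0.4, -0.9], [0.0, 0.1], [0.5, -0.2], [1.0, -0.0], [0.7, 1.4], [0.2, 0.8], [1.1, -0.2], [0.5, -0.0], [-1.3, -0.1], [-1.5, -0.7]]
side rack px [[236.0, 147.0], [244.0, 191.0], [296.0, 183.0], [262.0, 146.0], [272.0, 183.0], [260.0, 185.0], [251.0, 148.0], [281.0, 150.0], [282.0, 153.0], [275.0, 154.0], [274.0, 151.0]]
templ [  0.49226521   0.29807466 -15.59650646] [[0.5, -0.5], [0.4, -0.4], [-0.3, -0.2], [-0.9, 0.1], [0.0, -0.1], [0.3, 1.0]]
side templ px [[337.6, 212.6], [348.6, 252.7], [341.2, 212.3], [352.6, 252.3], [335.0, 267.0], [341.3, 269.0]] in crop [[360.0, 232.0], [396.0, 361.0], [372.0, 231.0], [408.0, 359.0], [352.0, 406.0], [372.0, 413.0]]
plain [0.52114243 0.1021988  3.7093899 ] [[0.1, 0.3], [0.6, 0.2], [-0.5, -0.2], [-0.2, -0.3]]
```

View pics/d.png

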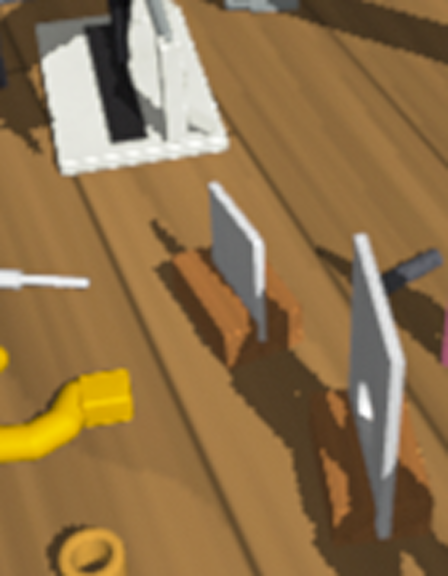

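The side crop shows the template's top corners at (357,236)/(368,236) and (392,362)/(402,358), about 1 px from where the fit predicts them. I'll refine with both views and locate the pink neighbours so the gripper clears them.

```bash
python3 - <<'E'
from h import *
c=pickle.load(open("pics/scene0.pkl","rb"));d=pickle.load(open("pics/side0.pkl","rb"))
cv=lambda q,o,k=4:(np.array(q,float)+.5)/k-.5+o
TP=[[.004,-.06,.18],[.004,.06,.18],[-.004,-.06,.18],[-.004,.06,.18],[0.004,-.06,0]]
Tq=[(414,48),(655,52),(416,38),(657,41),(388,306)]
Tp=[(357,236),(392,362),(368,236),(402,358)]
w,e=fit([(c,TP,cv(Tq,[300,170])),(d,TP[:4],cv(Tp,[225,140],3.2))],.01,(.5,.3,0));print("templ",w,e.round(1).tolist())
for q in [(374,224),(461,236),(517,241)]:
    s=least_squares(lambda v:(pix(c,[[v[0],v[1],0]])-[q]).ravel(),(.4,.3));print(q,s.x)
from station import r
s=r.sense();R=s["ee_rot"];print(R.T@(np.array([*w[:2],.30])-s["tcp_pos"])*1000)
E
```

```text
templ [  0.49479955   0.29716129 -15.86063292] [[0.5, 0.2], [0.5, 0.4], [-0.3, 0.5], [-0.7, 0.9], [0.0, 0.6], [0.3, -0.7], [-0.1, 0.0], [0.5, -1.0], [0.9, 0.9]]
(374, 224) [0.38220252 0.21630509]
(461, 236) [0.47122331 0.40225033]
(517, 241) [0.51605711 0.51860284]
[-297.13701095  129.85260761  -53.20103805]
```

Emit:
move_arm(
  series=[
    {"grip": 0.6,"xyz": [-40,18,-40],"angular": [0,0,0.1]},
    {"grip": 0.6,"xyz": [-80,36,-53],"angular": [0,0,0.2]},
    {"grip": 0.6,"xyz": [-120,54,-53],"angular": [0,0,0.277]},
    {"grip": 0.6,"xyz": [-160,72,-53],"angular": [0,0,0.277]},
    {"grip": 0.6,"xyz": [-200,90,-53],"angular": [0,0,0.277]},
    {"grip": 0.6,"xyz": [-240,108,-53],"angular": [0,0,0.277]},
    {"grip": 0.6,"xyz": [-280,125,-53],"angular": [0,0,0.277]},
    {"grip": 0.6,"xyz": [-297,130,-53],"angular": [0,0,0.277]},
    {"grip": 0.6,"xyz": [-297,130,-53],"angular": [0,0,0.277]},
    {"grip": 0.6,"xyz": [-297,130,-53],"angular": [0,0,0.277]},
  ],
)

```text
time_s: 1.1
tcp_pos: [0.495, 0.2967, 0.3001]
ee_rot: [[-0.273, -0.962, -0.001], [-0.962, 0.273, -0.001], [0.001, 0.0, -1.0]]
wrist_force: [-0.1, 0.5, -0.4]
gripper_width: 0.603
gripper_force: 0.0
```

```bash
python3 - <<'E'
from h import *
from station import r
s=r.sense();c=r.capture("wrist");pickle.dump((s,c),open("pics/w1.pkl","wb"));cv2.imwrite("pics/w1.png",c["img"][:,:,::-1])
print(s["tcp_pos"],s["ee_rot"]);h=hand(c,s)
TP=[[.004,-.06,.18],[.004,.06,.18],[-.004,-.06,.18],[-.004,.06,.18]]
print(pix(h,place((.4948,.2972,.01),-15.86,TP)).round(1).tolist())
E
```

```text
[0.49497251 0.29670358 0.3001221 ] [[-2.73250715e-01 -9.61942553e-01 -7.55806619e-04]
 [-9.61942242e-01  2.73251341e-01 -9.09295365e-04]
 [ 1.08121508e-03  4.78576705e-04 -9.99999301e-01]]
[[315.6, 136.4], [316.1, 264.6], [325.2, 136.4], [324.5, 264.6]]
```

View pics/w1.png

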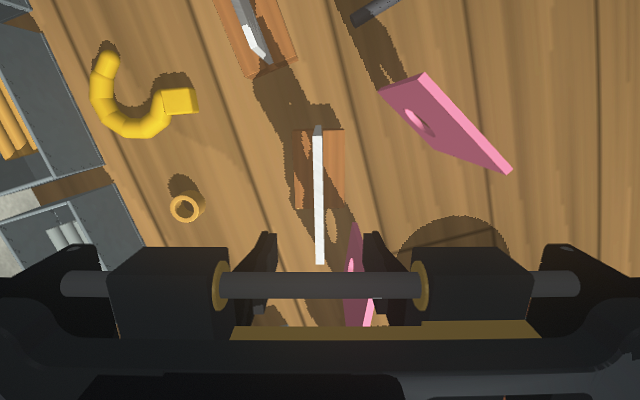

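The wrist view shows the template's top edge as a white bar from about (318,136) to (320,264), nearly aligned with the jaws. The near pink plate at (355,270) is close to the jaws, so I'll measure the bar precisely.

```bash
python3 - <<'E'
from h import *
s,c=pickle.load(open("pics/w1.pkl","rb"));h=hand(c,s);g=c["img"].min(2)
L=[]
for y in range(142,260,6):
    x=np.where(g[y,300:340]>190)[0]+300;L.append((y,x.min(),x.max()))
L=np.array(L);print(L[::3].tolist());m=np.polyfit(L[:,0],(L[:,1]+L[:,2])/2,1)
q=[[np.polyval(m,140),140],[np.polyval(m,262),262]]
for p in q:
    t=least_squares(lambda v:(pix(h,[[v[0],v[1],.19]])-[p]).ravel(),(.5,.3));print(p,t.x);L=t.x if p is q[0] else np.array([L,t.x])
dx=L[1]-L[0];print("yaw",-np.degrees(np.arctan2(dx[0],dx[1])))
R=s["ee_rot"];print("line mid in tool",(np.array([*L.mean(0),.19])-s["tcp_pos"])@R*1000)
E
```

```text
[[142, 313, 321], [160, 313, 321], [178, 314, 321], [196, 314, 322], [214, 315, 322], [232, 315, 322], [250, 315, 323]]
[np.float64(316.78659147869655), 140] [0.48207126 0.24149598]
[np.float64(319.3473684210524), 262] [0.51130771 0.35202685]
yaw -14.81595482857816
line mid in tool [ -0.64386002  -1.68852782 110.12067068]
```

Emit:
move_arm(
  series=[
    {"grip": 0.6,"xyz": [0,-1.7,30],"angular": [0,0,-0.018]},
    {"grip": 0.6,"xyz": [0,-1.7,65],"angular": [0,0,-0.018]},
    {"grip": 0.6,"xyz": [0,-1.7,95],"angular": [0,0,-0.018]},
    {"grip": 0.6,"xyz": [0,-1.7,115],"angular": [0,0,-0.018]},
    {"grip": 0.6,"xyz": [0,-1.7,125],"angular": [0,0,-0.018]},
    {"grip": 0.6,"xyz": [0,-1.7,125],"angular": [0,0,-0.018]},
    {"grip": 0.3,"xyz": [0,-1.7,125],"angular": [0,0,-0.018]},
    {"grip": 0.2,"xyz": [0,-1.7,125],"angular": [0,0,-0.018]},
    {"grip": 0.1,"xyz": [0,-1.7,125],"angular": [0,0,-0.018]},
    {"grip": 0.1,"xyz": [0,-1.7,125],"angular": [0,0,-0.018]},
  ],
)

```text
time_s: 2.15
tcp_pos: [0.4968, 0.2968, 0.1764]
ee_rot: [[-0.256, -0.967, 0.001], [-0.967, 0.256, 0.001], [-0.001, -0.001, -1.0]]
wrist_force: [-0.1, 0.9, 0.8]
gripper_width: 0.324
gripper_force: 0.0
```

Emit:
move_arm(
  series=[
    {"grip": 0,"xyz": [0,0,0],"angular": [0,0,0]},
    {"grip": 0,"xyz": [0,0,0],"angular": [0,0,0]},
    {"grip": 0,"xyz": [0,0,0],"angular": [0,0,0]},
    {"grip": 0,"xyz": [0,0,0],"angular": [0,0,0]},
  ],
)

```text
time_s: 2.55
tcp_pos: [0.4965, 0.2967, 0.1757]
ee_rot: [[-0.256, -0.967, -0.0], [-0.967, 0.256, 0.0], [0.0, 0.0, -1.0]]
wrist_force: [-0.8, 0.3, 1.0]
gripper_width: 0.091
gripper_force: 30.0
```

Emit:
move_arm(
  series=[
    {"grip": 0,"xyz": [0,0,-8],"angular": [0,0,0]},
    {"grip": 0,"xyz": [0,0,-20],"angular": [0,0,0]},
    {"grip": 0,"xyz": [0,0,-40],"angular": [0,0,0]},
    {"grip": 0,"xyz": [0,0,-65],"angular": [0,0,0]},
    {"grip": 0,"xyz": [0,0,-90],"angular": [0,0,0]},
    {"grip": 0,"xyz": [0,0,-115],"angular": [0,0,0]},
    {"grip": 0,"xyz": [0,0,-140],"angular": [0,0,0]},
    {"grip": 0,"xyz": [0,0,-160],"angular": [0,0,0]},
    {"grip": 0,"xyz": [0,0,-170],"angular": [0,0,0]},
    {"grip": 0,"xyz": [0,0,-170],"angular": [0,0,0]},
  ],
)

```text
time_s: 3.55
tcp_pos: [0.4968, 0.2968, 0.347]
ee_rot: [[-0.256, -0.967, 0.002], [-0.967, 0.256, 0.002], [-0.003, -0.001, -1.0]]
wrist_force: [0.5, -0.2, -5.3]
gripper_width: 0.086
gripper_force: 30.0
```

```bash
cat > goal.py <<'E'
from h import *
from scipy.spatial.transform import Rotation as Ro
from station import r
def goal(rack,up,out,lean=20,gx=0.,depth=165.7,base=0.0472):
    # up: bottom-edge clearance (m), out: extra along rack x; depth: TCP height above template underside (mm)
    yw=Ro.from_euler('z',rack[2],degrees=True).as_matrix();t=np.radians(lean)
    R0=np.array([[np.cos(t),0,-np.sin(t)],[0,1,0],[np.sin(t),0,np.cos(t)]]) # plate axes in rack
    # lowest edge = rail-side (local x=-4mm), z=0
    o=np.array([base+out,gx,.015+up])+R0@[.004,0,0]
    # plate with z tilted to -x: rail face is local x=-4
    p=o+R0@[0,0,depth/1000]
    P=yw@R0;Rt=np.stack([-P[:,1],-P[:,0],-P[:,2]],1)
    return yw@p+[rack[0],rack[1],0],Rt
def rel(p,Rt):
    s=r.sense();R=s["ee_rot"];print("now",s["tcp_pos"].round(4),"goal",p.round(4),"shift",(R.T@(p-s["tcp_pos"])*1000).round(1),"turn",Ro.from_matrix(R.T@Rt).as_rotvec().round(4),"F",s["wrist_force"].round(1))
E
python3 - <<'E'
from goal import *
rel(*goal((.4726,-.2736,-8.67),.16,.01,lean=0,base=.0472))
rel(*goal((.4726,-.2736,-8.67),.14,.02))
E
```

```text
now [0.4968 0.2968 0.347 ] goal [ 0.5331 -0.2828  0.3407] shift [ 551.  -183.5    5.2] turn [-0.0015  0.0025 -0.1077] F [ 0.5 -0.2 -5.3]
now [0.4968 0.2968 0.347 ] goal [ 0.4867 -0.2758  0.3121] shift [ 556.1 -136.8   33.7] turn [ 0.3472 -0.0164 -0.107 ] F [ 0.5 -0.2 -5.3]
```

Emit:
move_arm(
  series=[
    {"grip": 0,"xyz": [15,-3,0],"angular": [0,0,-0.01]},
    {"grip": 0,"xyz": [45,-10,0],"angular": [0,0,-0.02]},
    {"grip": 0,"xyz": [85,-20,0],"angular": [0,0,-0.03]},
    {"grip": 0,"xyz": [125,-31,0],"angular": [0,0,-0.04]},
    {"grip": 0,"xyz": [165,-41,0],"angular": [0,0,-0.05]},
    {"grip": 0,"xyz": [205,-51,0],"angular": [0,0,-0.06]},
    {"grip": 0,"xyz": [245,-61,0],"angular": [0,0,-0.07]},
    {"grip": 0,"xyz": [285,-71,0],"angular": [0,0,-0.08]},
    {"grip": 0,"xyz": [325,-81,0],"angular": [0,0,-0.09]},
    {"grip": 0,"xyz": [365,-91,0],"angular": [0,0,-0.1]},
  ],
)

```text
time_s: 4.55
tcp_pos: [0.4895, -0.0816, 0.3441]
ee_rot: [[-0.158, -0.987, -0.003], [-0.987, 0.158, 0.0], [0.0, 0.003, -1.0]]
wrist_force: [0.7, -0.0, -4.4]
gripper_width: 0.09
gripper_force: 30.0
```

```bash
python3 - <<'E'
from goal import *
rel(*goal((.4726,-.2736,-8.67),.15,.02))
E
```

```text
now [ 0.4895 -0.0816  0.3441] goal [ 0.4867 -0.2758  0.3221] shift [192.2 -28.   22. ] turn [ 0.352  -0.0016 -0.0071] F [ 0.7 -0.  -4.4]
```

```bash
python3 - <<'E'
from goal import *
r.capture("wrist");r.capture("wrist")
s=r.sense();c=r.capture("wrist");pickle.dump((s,c),open("pics/w2.pkl","wb"));cv2.imwrite("pics/w2.png",c["img"][:,:,::-1])
h=hand(c,s);RP=[[.027,-.12,.015],[.027,.12,.015],[.067,.12,.015],[.067,-.12,.015],[.12,.14,.015],[-.05,.14,.015],[0,.114,.128],[0,-.114,.128],[-.011,.114,.13],[-.011,.136,.13],[.011,.136,.13],[.011,.114,.13]]
print(s["tcp_pos"],pix(h,place((.4726,-.2736),-8.67,RP)).round().tolist())
E
```

```text
[ 0.48918316 -0.08400274  0.34406695] [[286.0, -68.0], [293.0, 117.0], [267.0, 118.0], [256.0, -67.0], [234.0, 132.0], [343.0, 130.0], [308.0, 114.0], [302.0, -127.0], [317.0, 114.0], [318.0, 134.0], [299.0, 134.0], [298.0, 115.0]]
```

View pics/w2.png

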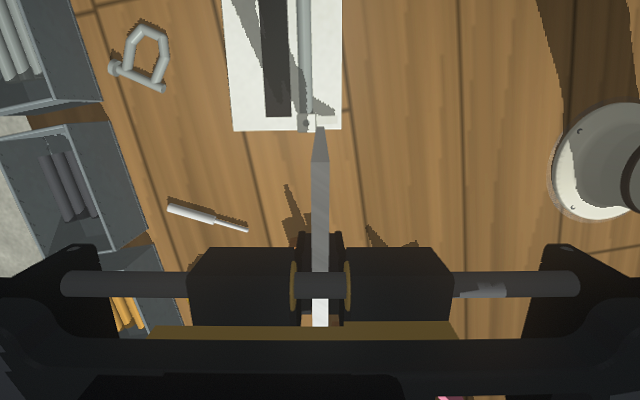

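The wrist view shows the rack ahead, with strip end corners at about (266,117) and (291,116) and base corners at (233,130) and (341,129). These are within 2 px of prediction. I'll enlarge once to refine.

```bash
python3 - <<'E'
import cv2
a=cv2.imread("pics/w2.png")[0:140,215:355];cv2.imwrite("pics/w2c.png",cv2.resize(a,None,fx=4,fy=4,interpolation=cv2.INTER_CUBIC))
E
```

```text
(no output)
```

View pics/w2c.png

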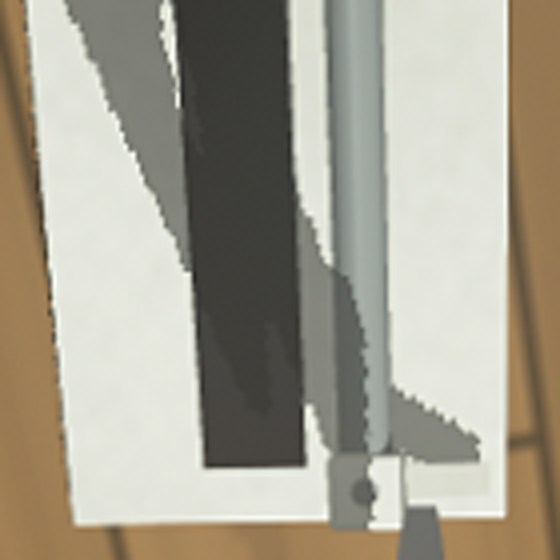

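The crop shows strip corners at (204,467) and (305,465), base corners at (75,523) and (506,517), and the post top at (328,456), (404,455) and (331,530). At row 0 the strip edges are at columns 175 and 287.

```bash
python3 - <<'E'
from goal import *
c=pickle.load(open("pics/scene0.pkl","rb"));s,w=pickle.load(open("pics/w2.pkl","rb"));h=hand(w,s)
cv=lambda q,o,k=4:(np.array(q,float)+.5)/k-.5+o
RP=np.array([[.12,-.14,.015],[.12,.14,.015],[-.05,.14,.015],[.027,-.12,.015],[.027,.12,.015],[.067,.12,.015],[.067,-.12,.015],[-.011,.114,.13],[-.011,.136,.13],[.011,.136,.13],[.011,.114,.13]])
Rq=cv([(10,437),(620,397),(655,140),(120,279),(597,248),(588,303),(93,338),(558,33),(605,30),(607,60),(562,65)],[70,225])
WP=np.array([[.067,.12,.015],[.027,.12,.015],[.12,.14,.015],[-.05,.14,.015],[.011,.114,.13],[-.011,.114,.13],[.011,.136,.13]])
Wq=cv([(204,467),(305,465),(75,523),(506,517),(328,456),(404,455),(331,530)],[215,0])
LX=[(.067,.015,175),(.027,.015,287),(.12,.015,25)];
def lines(v):
    o=[]
    for x,z,col in LX:
        p=pix(h,place((v[0],v[1]),v[2]*100,[[x,.12,z],[x,.0,z]]));t=(-.4-p[0,1])/(p[1,1]-p[0,1])
        o.append(p[0,0]+t*(p[1,0]-p[0,0])-((col+.5)/4-.5+215))
    return np.array(o)
fw=lambda v:np.concatenate([(pix(h,place(v[:2],v[2]*100,WP))-Wq).ravel(),lines(v)])
fs=lambda v:(pix(c,place(v[:2],v[2]*100,RP))-Rq).ravel()
for n,f in(("wrist",fw),("both",lambda v:np.r_[fw(v),fs(v)])):
    q=least_squares(f,(.47,-.27,-.087),x_scale=.1);print(n,q.x*[1,1,100],q.fun[:17].round(1))
v=q.x*[1,1,100];np.save("rack.npy",v)
rel(*goal(v,.15,.02))
E
```

```text
wrist [ 0.47453603 -0.2756328  -8.62811428] [ 0.   0.4  0.7  0.5 -0.7  0.3  0.4  0.  -0.2 -0.6 -0.2 -0.6 -0.3  0.3
  0.   0.7 -0.3]
both [ 0.47397097 -0.27464535 -8.72288045] [ 0.4  0.9  1.1  1.  -0.3  0.7  0.7  0.6  0.3  0.2  0.3  0.2  0.2  1.1
  0.6  1.2  0.2]
now [ 0.4895 -0.0821  0.3439] goal [ 0.4881 -0.2768  0.3221] shift [192.3 -30.4  21.9] turn [ 0.3527 -0.0028 -0.0112] F [-0.9  0.8 -5.1]
```

Emit:
move_arm(
  series=[
    {"grip": 0,"xyz": [20,-3,0],"angular": [0.02,0,0]},
    {"grip": 0,"xyz": [50,-8,0],"angular": [0.07,0,0]},
    {"grip": 0,"xyz": [85,-14,5],"angular": [0.13,0,-0.01]},
    {"grip": 0,"xyz": [120,-20,10],"angular": [0.2,0,-0.01]},
    {"grip": 0,"xyz": [150,-25,15],"angular": [0.26,-0.002,-0.01]},
    {"grip": 0,"xyz": [175,-28,20],"angular": [0.31,-0.003,-0.01]},
    {"grip": 0,"xyz": [189,-30,22],"angular": [0.34,-0.003,-0.01]},
    {"grip": 0,"xyz": [193,-30.5,22],"angular": [0.353,-0.003,-0.01]},
    {"grip": 0,"xyz": [193,-30.5,22],"angular": [0.353,-0.003,-0.01]},
    {"grip": 0,"xyz": [193,-30.5,22],"angular": [0.353,-0.003,-0.01]},
  ],
)

```text
time_s: 5.7
tcp_pos: [0.4905, -0.2741, 0.3231]
ee_rot: [[-0.147, -0.929, 0.34], [-0.989, 0.139, -0.049], [-0.002, -0.344, -0.939]]
wrist_force: [0.1, 0.4, -5.7]
gripper_width: 0.085
gripper_force: 30.0
```

```bash
python3 - <<'E'
from goal import *
v=(.4743,-.2752,-8.65);np.save("rack.npy",v)
rel(*goal(v,.015,.01))
E
```

```text
now [ 0.4905 -0.2741  0.3231] goal [ 0.4785 -0.2758  0.1871] shift [  3.7  57.6 123.7] turn [-0.0021  0.0026  0.0025] F [ 0.1  0.4 -5.7]
```

Emit:
move_arm(
  series=[
    {"grip": 0,"xyz": [1,12,25],"angular": [0,0,0]},
    {"grip": 0,"xyz": [2,24,52],"angular": [0,0,0]},
    {"grip": 0,"xyz": [3,36,78],"angular": [-0.001,0.002,0.002]},
    {"grip": 0,"xyz": [4,46,100],"angular": [-0.002,0.003,0.003]},
    {"grip": 0,"xyz": [4,53,115],"angular": [-0.002,0.003,0.003]},
    {"grip": 0,"xyz": [4,57.5,124],"angular": [-0.002,0.003,0.003]},
    {"grip": 0,"xyz": [4,57.5,124],"angular": [-0.002,0.003,0.003]},
    {"grip": 0,"xyz": [4,57.5,124],"angular": [-0.002,0.003,0.003]},
  ],
)

```text
time_s: 6.5
tcp_pos: [0.4802, -0.2771, 0.1883]
ee_rot: [[-0.151, -0.928, 0.341], [-0.989, 0.141, -0.053], [0.001, -0.345, -0.938]]
wrist_force: [-0.4, -0.5, -4.3]
gripper_width: 0.087
gripper_force: 30.0
```

```bash
python3 - <<'E'
from goal import *
v=np.load("rack.npy")
rel(*goal(v,.015,.01));rel(*goal(v,.002,.0))
c=r.capture("scene");d=r.capture("side")
a=c["img"][170:330,60:260,::-1];b=d["img"][90:210,215:365,::-1]
up=lambda a,w:cv2.resize(a,(w,a.shape[0]*w//a.shape[1]),interpolation=cv2.INTER_CUBIC)
A=up(a,400);B=up(b,400);H=max(len(A),len(B));pad=lambda x:np.pad(x,((0,H-len(x)),(0,0),(0,0)))
cv2.imwrite("pics/p1.png",np.hstack([pad(A),pad(B)]))
E
```

```text
now [ 0.4802 -0.2771  0.1883] goal [ 0.4785 -0.2758  0.1871] shift [-0.9  2.1  0.6] turn [-0.0037 -0.0014  0.0001] F [-0.4 -0.5 -4.3]
now [ 0.4802 -0.2771  0.1883] goal [ 0.4687 -0.2743  0.1741] shift [-1.  16.   9.3] turn [-0.0037 -0.0014  0.0001] F [-0.4 -0.5 -4.3]
```

View pics/p1.png

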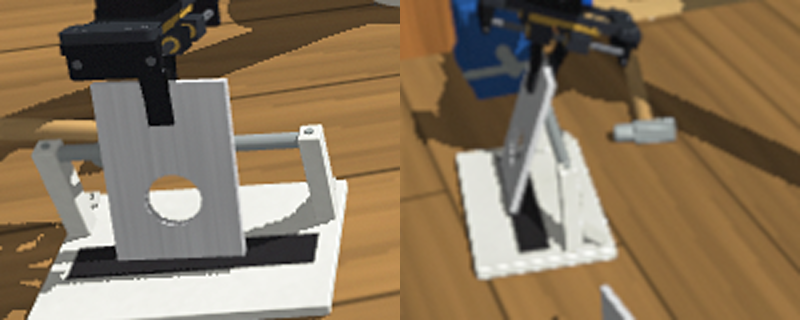

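The plate hangs tilted over the strip, centred between the posts, with its edge just above the strip and clear of the rail. I'll close in gently and watch the force.

Emit:
move_arm(
  series=[
    {"grip": 0,"xyz": [0,4,3],"angular": [-0.002,0,0]},
    {"grip": 0,"xyz": [-0.5,8,5],"angular": [-0.004,-0.001,0]},
    {"grip": 0,"xyz": [-1,11,7],"angular": [-0.004,-0.001,0]},
    {"grip": 0,"xyz": [-1,13,8],"angular": [-0.004,-0.001,0]},
    {"grip": 0,"xyz": [-1,13.5,8.5],"angular": [-0.004,-0.001,0]},
    {"grip": 0,"xyz": [-1,13.5,8.5],"angular": [-0.004,-0.001,0]},
  ],
)

```text
time_s: 7.2
tcp_pos: [0.4696, -0.2747, 0.1746]
ee_rot: [[-0.152, -0.93, 0.336], [-0.988, 0.143, -0.051], [-0.0, -0.34, -0.94]]
wrist_force: [0.4, 0.4, -5.5]
gripper_width: 0.086
gripper_force: 30.0
```

```bash
python3 - <<'E'
from goal import *
v=np.load("rack.npy")
rel(*goal(v,.0,.0));print(r.sense()["moment"])
E
```

```text
now [ 0.4696 -0.2747  0.1746] goal [ 0.4687 -0.2743  0.1721] shift [-0.2  1.8  2.1] turn [ 0.0021 -0.0002 -0.0012] F [ 0.4  0.4 -5.5]
[ 0.21194352  1.31616463 -0.05245196]
```

Emit:
move_arm(
  series=[
    {"grip": 0,"xyz": [0,0.5,1],"angular": [0,0,0]},
    {"grip": 0,"xyz": [0,1,2],"angular": [0.001,0,0]},
    {"grip": 0,"xyz": [0,1,2],"angular": [0.001,0,0]},
    {"grip": 0,"xyz": [0,1,2],"angular": [0.001,0,0]},
  ],
)

```text
time_s: 7.6
tcp_pos: [0.4697, -0.2748, 0.173]
ee_rot: [[-0.152, -0.929, 0.338], [-0.988, 0.143, -0.052], [-0.0, -0.342, -0.94]]
wrist_force: [-0.5, -0.6, -1.4]
gripper_width: 0.09
gripper_force: 30.0
```

```bash
python3 - <<'E'
from goal import *
v=np.load("rack.npy")
rel(*goal(v,.0,.0));print(r.sense()["moment"])
E
```

```text
now [ 0.4697 -0.2748  0.173 ] goal [ 0.4687 -0.2743  0.1721] shift [-0.3  1.4  0.5] turn [-0.0001 -0.0004 -0.0012] F [-0.5 -0.6 -1.4]
[0.18621698 1.28091458 0.0185929 ]
```

Fz has risen by 4 N, so the edge is on the strip. Next I'll pivot the top back to the rail.

Emit:
move_arm(
  series=[
    {"grip": 0,"xyz": [0,0.7,0],"angular": [0.004,0,0]},
    {"grip": 0,"xyz": [0,1.4,0],"angular": [0.008,0,0]},
    {"grip": 0,"xyz": [0,1.4,0],"angular": [0.008,0,0]},
    {"grip": 0,"xyz": [0,1.4,0],"angular": [0.008,0,0]},
  ],
)

```text
time_s: 8.0
tcp_pos: [0.4684, -0.2746, 0.1724]
ee_rot: [[-0.152, -0.926, 0.346], [-0.988, 0.142, -0.053], [0.0, -0.35, -0.937]]
wrist_force: [-1.1, -0.2, 0.2]
gripper_width: 0.093
gripper_force: 30.0
```

```bash
python3 - <<'E'
from goal import *
v=np.load("rack.npy")
rel(*goal(v,.0,.0));print(r.sense()["moment"])
E
```

```text
now [ 0.4684 -0.2746  0.1724] goal [ 0.4687 -0.2743  0.1721] shift [-0.3 -0.1  0.4] turn [-0.0081 -0.0004 -0.001 ] F [-1.1 -0.2  0.2]
[0.06615206 1.10188958 0.0118573 ]
```

Emit:
move_arm(
  series=[
    {"grip": 0,"xyz": [0,0.7,0],"angular": [0.004,0,0]},
    {"grip": 0,"xyz": [0,1.4,0],"angular": [0.008,0,0]},
    {"grip": 0,"xyz": [0,1.4,0],"angular": [0.008,0,0]},
    {"grip": 0,"xyz": [0,1.4,0],"angular": [0.008,0,0]},
  ],
)

```text
time_s: 8.4
tcp_pos: [0.4678, -0.2744, 0.1721]
ee_rot: [[-0.151, -0.923, 0.354], [-0.988, 0.141, -0.054], [0.0, -0.358, -0.934]]
wrist_force: [2.3, -1.2, -0.3]
gripper_width: 0.086
gripper_force: 30.0
```

```bash
python3 - <<'E'
from goal import *
v=np.load("rack.npy")
rel(*goal(v,.0,.0));print(r.sense()["moment"])
E
```

```text
now [ 0.4678 -0.2744  0.1721] goal [ 0.4687 -0.2743  0.1721] shift [-0.2 -0.7  0.3] turn [-0.0176 -0.0005 -0.0008] F [ 2.3 -1.2 -0.3]
[-0.13953697  0.10590036 -0.01352116]
```

Fx is now +2.3 N and the moment has jumped, so the plate is on the rail at about 21° lean. I'll release it.

Emit:
move_arm(
  series=[
    {"grip": 0.12,"xyz": [0,0,0],"angular": [0,0,0]},
    {"grip": 0.16,"xyz": [0,0,0],"angular": [0,0,0]},
    {"grip": 0.22,"xyz": [0,0,0],"angular": [0,0,0]},
    {"grip": 0.28,"xyz": [0,0,0],"angular": [0,0,0]},
    {"grip": 0.28,"xyz": [0,0,0],"angular": [0,0,0]},
    {"grip": 0.28,"xyz": [0,0,0],"angular": [0,0,0]},
  ],
)

```text
time_s: 9.0
tcp_pos: [0.4667, -0.2742, 0.1714]
ee_rot: [[-0.152, -0.924, 0.352], [-0.988, 0.142, -0.054], [-0.0, -0.356, -0.935]]
wrist_force: [-0.3, -0.7, 1.1]
gripper_width: 0.278
gripper_force: 0.0
```

Emit:
move_arm(
  series=[
    {"grip": 0.28,"xyz": [0,0,-8],"angular": [0,0,0]},
    {"grip": 0.28,"xyz": [0,0,-20],"angular": [0,0,0]},
    {"grip": 0.28,"xyz": [0,0,-40],"angular": [0,0,0]},
    {"grip": 0.28,"xyz": [0,0,-65],"angular": [0,0,0]},
    {"grip": 0.28,"xyz": [0,0,-95],"angular": [0,0,0]},
    {"grip": 0.28,"xyz": [0,0,-120],"angular": [0,0,0]},
    {"grip": 0.28,"xyz": [0,0,-130],"angular": [0,0,0]},
    {"grip": 0.28,"xyz": [0,0,-130],"angular": [0,0,0]},
    {"grip": 0.28,"xyz": [0,0,-130],"angular": [0,0,0]},
  ],
)

```text
time_s: 9.9
tcp_pos: [0.4206, -0.267, 0.2922]
ee_rot: [[-0.152, -0.924, 0.351], [-0.988, 0.142, -0.053], [-0.001, -0.355, -0.935]]
wrist_force: [0.7, 0.1, 0.4]
gripper_width: 0.286
gripper_force: 0.0
```

```bash
python3 - <<'E'
from goal import *
c=r.capture("scene");d=r.capture("side");pickle.dump((c,d),open("pics/p2.pkl","wb"))
a=c["img"][170:330,60:260,::-1];b=d["img"][90:210,215:365,::-1]
up=lambda a,w:cv2.resize(a,(w,a.shape[0]*w//a.shape[1]),interpolation=cv2.INTER_CUBIC)
A=up(a,400);B=up(b,400)
cv2.imwrite("pics/p2.png",np.hstack([A,B]))
v=np.load("rack.npy");t=np.radians(20);R0=np.array([[np.cos(t),0,-np.sin(t)],[0,1,0],[np.sin(t),0,np.cos(t)]])
o=np.array([.0472,0,.015])+R0@[.004,0,0]
P=np.array([[.004,-.06,.18],[.004,.06,.18],[.004,-.06,0],[.004,.06,0],[.004,0,.062]])@R0.T+o
print(((pix(c,place(v[:2],v[2],P))-[60,170])*2).round().tolist());print(((pix(d,place(v[:2],v[2],P))-[215,90])*400/150+[400,0]).round().tolist())
E
```

```text
[[99.0, 94.0], [230.0, 87.0], [130.0, 266.0], [254.0, 258.0], [183.0, 205.0]]
[[544.0, 51.0], [559.0, 94.0], [509.0, 173.0], [521.0, 221.0], [527.0, 155.0]]
```

View pics/p2.png

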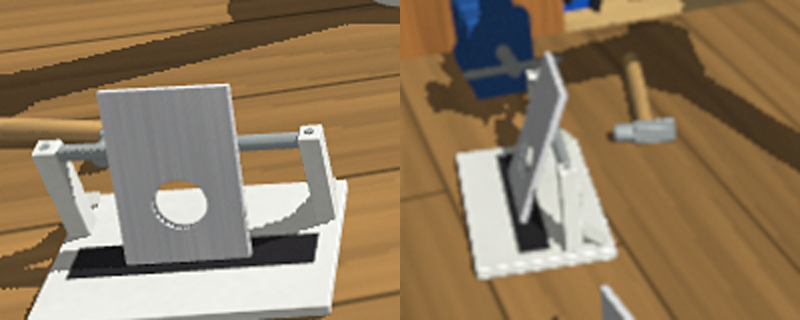

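The plate stands leaned. Its corners at (98,91), (230,86), (126,266) and (252,258) are within 2 px (full-scale) of the ideal 20° pose, and the gripper is clear.

```bash
python3 -c "
from station import r
print(r.finish_job())"
```

```text
the job is handed in; nothing more can be done
None
```

The template is leaning on the rack at about 20°, its lower edge on the rubber strip and its upper part against the rail, square and midway along it; I released it and handed the job in after about 10 s, without touching the plain plate.

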